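Latch the cone mould shut

TASK

On the incense bench, shut the wider split wooden mould, the one with the four round wells: swing its latch loop down so that it drops over the keeper hook, then push the latch lever back past its toggle point until it lies flat and holds the two halves together by itself. Leave the latch of the narrow mould with the slotted wells as it is, and do not knock over or shove the cup of brushes.

Things in the scene. Friction and masses are not known exactly. Their poses are not given: they have to be found in the camera images.
- cone: The mould to shut: wooden block fixed to the table, 200 mm long (its x), 130 mm wide (y), top 40 mm high, four round dark wells 30 mm across in the top. Origin: centre of the underside, below the parting line; z up. The +x half slides along x, sprung 4 mm open. A steel draw latch lies on top along y = 0. Its lever pivots about y at x -22, z 53 mm; the loop hangs on the lever 14 mm from that pivot.
- cone_lever (a joint): Angle of its latch lever (rad): 0 = shut, flat, pointing to the mould's -x; grows as it swings up and over towards +x. Starts at 1.8 to 2.0 (upright, leaning a little over the loop); light friction holds it. With the loop hooked its end takes about 5 N to push towards 0; the toggle point is at about 0.35, and beyond it the push gets easy: press it right down flat, and it holds itself shut.
- cone_lever_end (a point): Middle of the free end of that lever: a steel paddle 22 mm wide, 4 mm thick, its end 60 mm from the pivot. Shut, it lies at x = -82, z = 55 mm in the mould's frame.
- cone_thumb (a point): Centre of the loop's thumb bar: polished round steel bar 10 mm thick, 34 mm long along y, at the loop's free end, 93 mm from the loop's hinge on the lever. The loop starts raised about 45 to 63 degrees above level towards +x, held by friction. Pushed, the bar goes down and outwards (+x) on an arc, sliding under a fingertip; below about 35 degrees the loop drops on by its own weight.
- cone_bar (a point): Centre of the loop's hooking bar, a 5 mm round bar along y between the loop's side wires (at y = +-15 mm), 18 mm nearer the hinge than the thumb bar. It must drop behind the keeper, on its +x side.
- cone_seat (a point): On the sliding half: where the hooking bar's centre lies when seated on the +x side of the keeper, a steel post 16 mm wide whose top is 56 mm above the table, 8 mm above this point, with a small lip to +x. Axes as the mould's. While the lever is raised a dropped bar lies 3 to 12 mm further to +x.
- brick_lever (a joint): Angle of the latch lever of the other, narrower mould (90 mm wide, four narrow slots, same kind of latch, also open): leave it as it is.
- brush_cup: Loose blue ceramic cup with three brushes, 66 mm across, about 145 mm high with the brushes; origin at the centre of its underside. A bystander.
- brick_thumb (a point): Centre of the thumb bar of the loop of that other latch: raised in the same way; leave it so.

How it is judged:
By the outcome, as a careful person would: the job done as asked, in the order asked, and still so for the second after the job is handed in, with the robot touching nothing.
It also fails if it takes over 35 s, if anything falls off the work surface, if the arm or the gripper's body presses on something with over 40 N, if the wrist force passes 120 N, or if a joint passes its speed limit or range.

ROBOT

A 6-joint arm with a two-finger parallel gripper is mounted at the origin on the work surface. World frame = base frame: x ahead of the robot, y to its left, z up, the work surface at z = 0. Lengths are in m, angles in degrees, forces in N, time in s.
With the tool pointing down it reaches from about 0.4 to 0.825 m from the base axis. Payload 7 kg.
Tool frame: the origin (TCP) lies midway between the tips of the shut fingers; the grasp point (between the pads) lies 19 mm behind it; z points along the fingers, y is the line along which they close (so a half turn about z gives the same grasp; the last joint's range is limited). The gripper opens to 88 mm and grips with 3 to 60 N. Pads are 19 mm wide; open, the fingers measure 130 mm over their backs; the gripper's body (78 mm by 193 mm) begins 47 mm behind the grasp point.
Start: joints at [-50.128, 20.546, 0.682, 0, -70.136, -16.507], TCP at [0.268, -0.62, 0.227] pointing down, gripper open.
Joint ranges: [-176.03, 176.03], [-82.01, 121.73], [-58.28, 71.71], [-173.87, 95.51], [-174.79, -0.11], [-173.66, 173.66]. Speed limits (degrees/s): [136.94, 136.94, 172.46, 180, 180, 180].

INTERFACE

Orientations are given as [roll, pitch, yaw] about the fixed x, y, z axes, in that order (R = Rz(yaw) Ry(pitch) Rx(roll)).
In Python, from plant import telemetry, viewer, workorder gives the robot as it stands. The module is installed in compiled form; this text tells all that it offers.
- The arm moves only by the tool carry_out, never from a script. Its argument "rows" is a list of rows, each a list of 6 numbers: the shift along the tool's x, y, z in m, then the turn, a rotation vector about the tool's x, y, z in rad. In form: [[tx, ty, tz, ax, ay, az], ...]. A call has 1 to 8 rows; each row is the pose to reach, as a shift and turn from the pose commanded when the call began, along the tool's axes at that moment; what a row does not reach only later rows make up. A row lasts 1/8 s, in which the tool goes at most 62.5 mm and 10.7 degrees, less where a joint would pass 70% of its speed; a pose out of reach is approached as far as the arm can. A call with a gripper value outside its range is refused whole. "grip" is the gripper's target within -1 to 1 (fully open at 1, half-way at 0, shut at -1), set as the call begins (left out, the last holds). The fingers move at their own pace and stop on an object; the grip force is fixed at half the most. Time passes only in rows, so rows that repeat a pose let the fingers close. It gives the time, the measured TCP pose, the force, the opening and the grip force at its end, in the units of the state.
- telemetry.get_obs(): the state, without advancing time (a new reading comes with each control period).
- viewer.snapshot(name): name is "side" or "top"; returns the picture (420x560x3 uint8, red, green, blue); there is no depth.
- viewer.camera_info(name): a dict with "intrinsics" (3x3 intrinsics, pixels), "k1" (the pictures are not rectified: a ray, as slopes to the right and down, at radius r is drawn at 1 + k1 r^2 times it, then the intrinsics apply), "extrinsics" (4x4, takes a point from camera to world coordinates). Camera axes: x right, y down, z forward; pixel columns grow to the right and rows downward; lengths in m; the calibration is good to about 2 mm. A picture is of the moment at which its call begins. camera_info takes no time and is no camera call.
- workorder.close_job(): hands the job in; it is judged then, once.
The state is a dict: "clock": time; "joint_pos": joint angles; "qvel": joint speeds; "tau": joint torques, N m; "tool_pos": TCP position; "orientation": TCP orientation; "force": force on the tool from outside, world axes, zero at the start; "moment": the same for the moment, N m; "opening": finger opening in m; "gripper_force": force on a finger pad.
Only numpy, scipy, OpenCV 4.12 (cv2) and the standard library are available. Lean on these libraries where they do the work, as an engineer would, in place of code of your own. Each camera call takes 0.05 s, during which the arm holds its last target. There are 200 camera calls.

## Working session

There is one attempt and no reset: what is moved stays moved. The work goes in short steps, Python scripts to look and compute and a tool call to move; the robot and the scene stay as the last step left them, time stands still between calls to the robot, and variables do not carry over. Pictures are saved under pics/ and viewed, at most 10 in all, crops included, and the job is handed in when it is done.

Besides the shell and the picture viewer there is one more tool, called after "Request:" as name([rows], argument=value, ...), one row to a line, values as JSON. carry_out: Moves the arm, as the interface text tells. Its arguments: {"type":"object","properties":{"rows":{"type":"array"},"grip":{"type":"number"}},"required":["rows"]}

```bash
mkdir -p pics; cat > h.py <<'E'
import numpy as np, cv2
from plant import telemetry, viewer, workorder
def snap(n,f):
    im=viewer.snapshot(n); cv2.imwrite('pics/'+f,cv2.cvtColor(im,cv2.COLOR_RGB2BGR)); return im
def ray(n,u,v):
    c=viewer.camera_info(n);K=np.array(c['intrinsics']);T=np.array(c['extrinsics'])
    p=cv2.undistortPoints(np.array([[[u,v]]],float),K,np.array([c['k1'],0,0,0.]))[0,0]
    return T[:3,3],T[:3,:3]@np.array([*p,1.])
def onz(n,u,v,z):
    o,d=ray(n,u,v); return o+d*(z-o[2])/d[2]
def tri(a,b):
    (o,d),(p,e)=ray('top',*a),ray('side',*b)
    s=np.linalg.lstsq(np.c_[d,-e],p-o,rcond=None)[0]
    A,B=o+d*s[0],p+e*s[1]; return (A+B)/2,np.linalg.norm(A-B)
def proj(n,P):
    c=viewer.camera_info(n);K=np.array(c['intrinsics']);T=np.linalg.inv(np.array(c['extrinsics']))
    return cv2.projectPoints(np.array(P,float).reshape(-1,1,3),cv2.Rodrigues(T[:3,:3])[0],T[:3,3],K,np.array([c['k1'],0,0,0.]))[0][:,0]
E
python3 - <<'E'
from h import *
snap('top','t0.png');snap('side','s0.png')
o=telemetry.get_obs()
print(o['clock'],o['tool_pos'],o['orientation'],o['force'])
for n in('top','side'):
  c=viewer.camera_info(n);print(np.round(c['extrinsics'],3).tolist(),np.round(c['intrinsics'],1).tolist(),c['k1'])
E
```

```text
0.1 [ 0.26749686 -0.6192468   0.22571405] [ 1.79913904e+02 -8.30969576e-03 -1.56638521e+02] [ 0.56700343  0.45058062 -0.03979501]
[[0.019, -0.987, 0.162, 0.385], [-1.0, -0.015, 0.023, -0.027], [-0.02, -0.163, -0.987, 0.985], [0.0, 0.0, 0.0, 1.0]] [[462.5, 0.0, 275.7], [0.0, 462.5, 205.5], [0.0, 0.0, 1.0]] -0.13626761112846222
[[0.76, -0.413, 0.501, 0.124], [-0.65, -0.475, 0.594, -0.544], [-0.007, -0.777, -0.629, 0.61], [0.0, 0.0, 0.0, 1.0]] [[418.5, 0.0, 287.1], [0.0, 418.5, 216.0], [0.0, 0.0, 1.0]] -0.04739736501056026
```

View pics/t0.png

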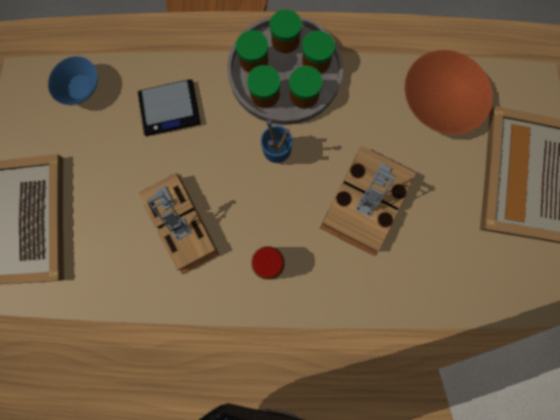

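View pics/s0.png

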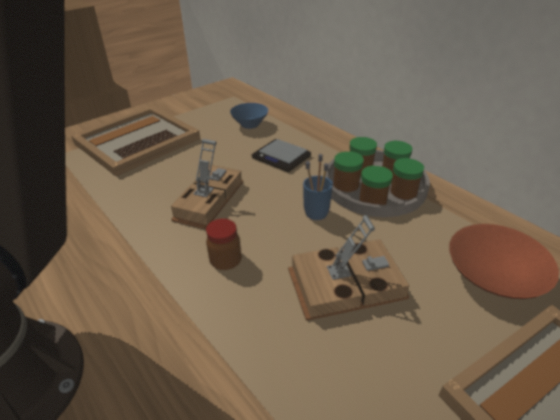

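The cone mould is at about (370,200) in the top view and (348,275) in the side view. The cup is at (277,145) in the top view. Next I'll zoom in on the latch.

```bash
python3 - <<'E'
import cv2
t=cv2.imread('pics/t0.png')[140:260,310:440];s=cv2.imread('pics/s0.png')[205:320,280:420]
f=lambda i:cv2.resize(cv2.convertScaleAbs(i,alpha=1.6),(400,int(i.shape[0]*400/i.shape[1])),interpolation=cv2.INTER_CUBIC)
a,b=f(t),f(s);h=max(len(a),len(b))
p=lambda i:cv2.copyMakeBorder(i,0,h-len(i),0,0,cv2.BORDER_CONSTANT)
cv2.imwrite('pics/z0.png',cv2.hconcat([p(a),p(b)]));print(400/130,400/140)
E
```

```text
3.076923076923077 2.857142857142857
```

View pics/z0.png

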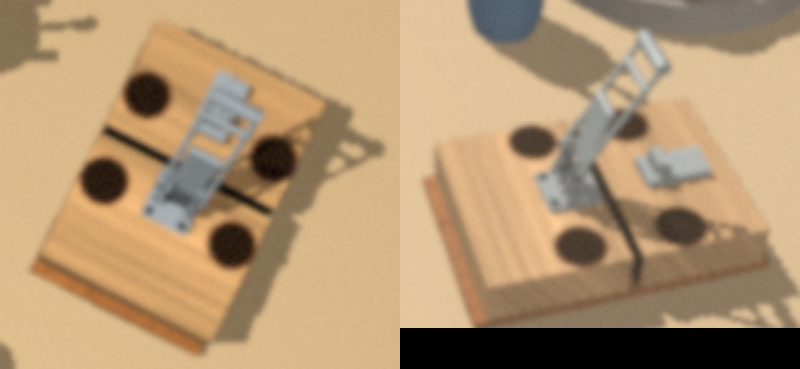

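The crop shows the loop's thumb bar at about (240,104) on the left and (654,50) on the right. The base bracket is at (170,210), and the keeper plate is beyond the parting line. Next come the mould pose from the wells and the latch points by triangulation.

```bash
cat > pose.py <<'E'
from h import *
def wells(n,box):
    im=cv2.imread('pics/'+{'top':'t0','side':'s0'}[n]+'.png');x0,y0,x1,y1=box
    m=(im[y0:y1,x0:x1].max(2)<42).astype(np.uint8)
    _,_,st,c=cv2.connectedComponentsWithStats(m)
    return [(st[i,4],st[i,2:4].tolist(),c[i]+[x0,y0]) for i in range(1,len(c)) if st[i,4]>40]
E
python3 - <<'E'
from pose import *
for n,b in(('top',(310,140,440,260)),('side',(280,205,420,320))):
    for a,wh,c in wells(n,b): print(n,a,wh,c.round(1),onz(n,*c,.04).round(4))
T=lambda x,y:(310+x/3.077,140+y/3.077);S=lambda x,y:(280+(x-400)/2.857,205+y/2.857)
for a in[(240,104),(236,96)]: print(tri(T(*a),S(654,50)))
print('lever end',tri(T(203,162),S(603,103)))
E
```

```text
top 117 [12, 12] [357.4 170.4] [ 0.6182 -0.1753  0.04  ]
top 137 [13, 14] [398.3 191.4] [ 0.5747 -0.261   0.04  ]
top 119 [12, 12] [343.5 198.3] [ 0.5581 -0.1456  0.04  ]
top 124 [13, 13] [385.1 219.3] [ 0.5154 -0.2319  0.04  ]
(array([ 0.58560987, -0.2152461 ,  0.14971246]), np.float64(0.00026894718142522013))
(array([ 0.59052756, -0.21300395,  0.14598983]), np.float64(0.0025238798505162496))
lever end (array([ 0.55851623, -0.20067177,  0.11224622]), np.float64(0.003745041421271209))
```

Request:
carry_out([
  [-0.054, 0.034, 0, 0, 0, 0.11],
  [-0.108, 0.068, 0, 0, 0, 0.22],
  [-0.162, 0.102, 0, 0, 0, 0.33],
  [-0.216, 0.136, 0, 0, 0, 0.44],
  [-0.27, 0.17, 0, 0, 0, 0.55],
  [-0.324, 0.204, 0, 0, 0, 0.66],
  [-0.378, 0.238, 0, 0, 0, 0.77],
  [-0.4, 0.252, 0, 0, 0, 0.871],
], grip=-1)

```text
clock: 1.1
tool_pos: [0.5361, -0.2271, 0.2263]
orientation: [180.0, -0.0, 153.4]
force: [-0.2, -0.8, 1.0]
opening: 0.0132
gripper_force: 0.0
```

```bash
cat > st.py <<'E'
from h import *
yaw=np.radians(-26.5);c,s=np.cos(yaw),np.sin(yaw)
C=np.array([.5648,-.2026])
def mf(p): d=np.array(p[:2])-C; return np.round([c*d[0]+s*d[1],-s*d[0]+c*d[1],p[2]],4)
if __name__=='__main__':
    o=telemetry.get_obs();print(o['clock'],o['tool_pos'],o['orientation'],'mould',mf(o['tool_pos']),'f',o['force'].round(1),o['opening'],o['joint_pos'].round(0))
E
python3 st.py; python3 -c "
from st import *
print('cup',mf(onz('top',277,145,.09)))"
```

```text
1.1 [ 0.53607533 -0.22708278  0.22626819] [ 1.79993676e+02 -2.33163304e-02  1.53375581e+02] mould [-0.0148 -0.0347  0.2263] f [-0.2 -0.8  1. ] 0.013175326801572232 [  -4.   12.  -11.   -0.  -67. -113.]
cup [-0.006   0.2161  0.09  ]
```

Request:
carry_out([
  [-0.0, 0.018, 0.0, 0, 0, 0],
  [0.0, 0.034, 0.02, 0, 0, 0],
  [0.0, 0.034, 0.05, 0, 0, 0],
  [0.0, 0.034, 0.08, 0, 0, 0],
  [0.0, 0.034, 0.08, 0, 0, 0],
])

```text
clock: 1.72
tool_pos: [0.548, -0.1995, 0.1443]
orientation: [-179.9, -0.3, 153.5]
force: [-0.4, -0.2, 0.9]
opening: 0.0003
gripper_force: 0.0
```

```bash
python3 st.py; python3 - <<'E'
from h import *
f=lambda i:cv2.resize(cv2.convertScaleAbs(i,alpha=1.6),(400,400),interpolation=cv2.INTER_CUBIC)
cv2.imwrite('pics/z1.png',cv2.hconcat([f(snap('top','t1.png')[135:265,310:440,::-1]),f(snap('side','s1.png')[190:320,290:420,::-1])]))
E
```

```text
1.725 [ 0.54804034 -0.19947571  0.14431116] [-179.89581928   -0.27692659  153.48333234] mould [-0.0164 -0.0047  0.1443] f [-0.4 -0.2  0.9] 0.0003099801872433126 [  -1.   16.  -17.   -0.  -57. -116.]
```

View pics/z1.png

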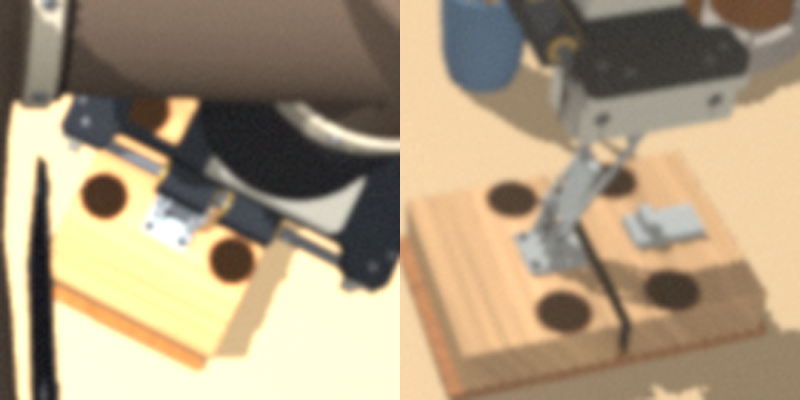

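The mould, latch and loop are untouched so far, and the gripper sits above the lever with its body at about (650,90). Next I push the loop outwards and down.

Request:
carry_out([
  [-0.016, 0.004, 0, 0, 0, 0],
  [-0.026, 0.004, 0, 0, 0, 0],
  [-0.034, 0.004, 0.002, 0, 0, 0],
  [-0.042, 0.004, 0.005, 0, 0, 0],
  [-0.05, 0.004, 0.009, 0, 0, 0],
  [-0.057, 0.004, 0.015, 0, 0, 0],
  [-0.062, 0.004, 0.022, 0, 0, 0],
  [-0.066, 0.004, 0.03, 0, 0, 0],
])

```text
clock: 2.82
tool_pos: [0.6111, -0.2253, 0.1159]
orientation: [-180.0, -0.0, 153.5]
force: [0.3, -0.5, 0.2]
opening: 0.0004
gripper_force: 0.0
```

```bash
python3 st.py; python3 - <<'E'
from h import *
f=lambda i:cv2.resize(cv2.convertScaleAbs(i,alpha=1.6),(400,400),interpolation=cv2.INTER_CUBIC)
cv2.imwrite('pics/z2.png',f(snap('side','s2.png')[190:320,290:420,::-1]))
E
```

```text
2.825 [ 0.61111312 -0.22526143  0.11588413] [-1.79995761e+02 -1.41554663e-02  1.53457375e+02] mould [0.0516 0.0004 0.1159] f [ 0.3 -0.5  0.2] 0.0003582343331920383 [  -3.   23.  -11.   -0.  -56. -113.]
```

View pics/z2.png

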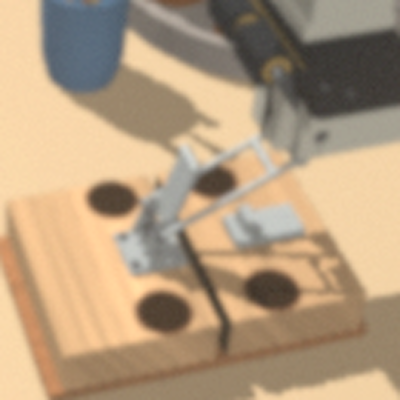

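The loop is down to roughly 30–35° and its bar is under the fingertip. I continue downwards.

Request:
carry_out([
  [-0.004, 0, 0.01, 0, 0, 0],
  [-0.008, 0, 0.02, 0, 0, 0],
  [-0.012, 0, 0.03, 0, 0, 0],
  [-0.014, 0, 0.036, 0, 0, 0],
  [-0.014, 0, 0.036, 0, 0, 0],
  [0.0, 0, 0.0, 0, 0, 0],
  [0.0, 0, 0.0, 0, 0, 0],
])

```text
clock: 3.75
tool_pos: [0.6124, -0.2253, 0.1201]
orientation: [179.9, 0.3, 153.5]
force: [0.3, -0.6, 0.1]
opening: 0.0002
gripper_force: 0.0
```

```bash
python3 st.py; python3 - <<'E'
from h import *
f=lambda i:cv2.resize(cv2.convertScaleAbs(i,alpha=1.6),(520,520),interpolation=cv2.INTER_CUBIC)
cv2.imwrite('pics/z3.png',f(snap('side','s3.png')[190:320,290:420,::-1]))
E
```

```text
3.75 [ 0.61242567 -0.22527875  0.12010601] [179.91724587   0.30036132 153.50488032] mould [0.0527 0.001  0.1201] f [ 0.3 -0.6  0.1] 0.00018966010692695698 [  -3.   23.  -10.    0.  -56. -113.]
```

View pics/z3.png

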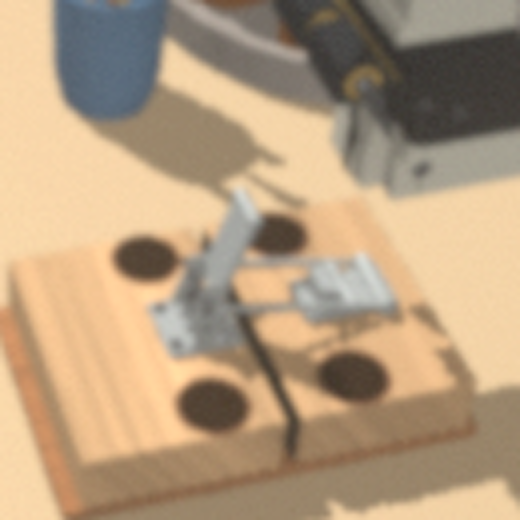

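The loop is lying flat over the keeper, with the thumb bar at about (375,280) in the crop and the lever end at (240,195). I'll check both numerically.

```bash
python3 - <<'E'
from st import *
def ony(u,v):
    o,d=ray('side',u,v);n=np.array([-s,c,0]);return mf(o+d*(n@(np.r_[C,0]-o))/(n@d))
g=lambda x,y:(290+x/4,190+y/4)
print('thumb',ony(*g(375,280)),'lever end',ony(*g(243,203)))
E
```

```text
thumb [0.0682 0.     0.0461] lever end [-0.0047 -0.      0.1122]
```

Request:
carry_out([
  [0.0335, 0, 0.002, 0, 0, 0],
  [0.0335, 0, 0.018, 0, 0, 0],
  [0.0435, 0, 0.018, 0, 0, 0],
  [0.06, 0, 0.014, 0, 0, 0],
  [0.073, 0, 0.015, 0, 0, 0],
  [0.0855, 0, 0.019, 0, 0, 0],
  [0.0965, 0, 0.026, 0, 0, 0],
  [0.0965, 0, 0.026, 0, 0, 0],
])

```text
clock: 4.8
tool_pos: [0.5231, -0.1814, 0.0899]
orientation: [-180.0, -0.1, 153.5]
force: [-0.2, -0.2, 1.3]
opening: 0.0004
gripper_force: 0.1
```

```bash
python3 st.py; python3 - <<'E'
from h import *
f=lambda i:cv2.resize(cv2.convertScaleAbs(i,alpha=1.6),(520,520),interpolation=cv2.INTER_CUBIC)
cv2.imwrite('pics/z4.png',f(snap('side','s4.png')[190:320,290:420,::-1]))
E
```

```text
4.8 [ 0.52306755 -0.18137775  0.08991195] [-1.79989370e+02 -1.10214055e-01  1.53459525e+02] mould [-0.0468  0.0004  0.0899] f [-0.2 -0.2  1.3] 0.0003976371040434536 [   1.   17.  -25.   -0.  -49. -118.]
```

View pics/z4.png

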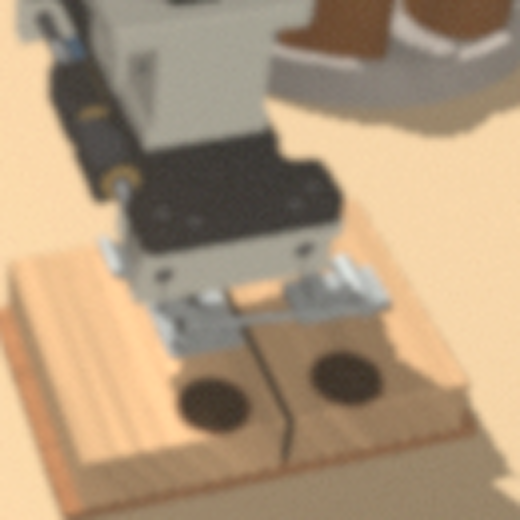

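The loop is still over the keeper at (340,285), and the lever is behind the gripper. I press on through the toggle point.

Request:
carry_out([
  [0.009, 0, 0.01, 0, 0, 0],
  [0.013, 0, 0.018, 0, 0, 0],
  [0.016, 0, 0.026, 0, 0, 0],
  [0.018, 0, 0.033, 0, 0, 0],
  [0.018, 0, 0.037, 0, 0, 0],
  [0.018, 0, 0.037, 0, 0, 0],
])

```text
clock: 5.6
tool_pos: [0.508, -0.1741, 0.0568]
orientation: [-179.9, 0.0, 153.5]
force: [-14.8, 8.1, 41.5]
opening: 0.0002
gripper_force: 20.6
```

```bash
python3 st.py
```

```text
5.6 [ 0.50803671 -0.17407818  0.05676581] [-1.79947434e+02  8.91685583e-03  1.53539739e+02] mould [-0.0635  0.0002  0.0568] f [-14.8   8.1  41.5] 0.00021648461665569411 [   2.   18.  -29.    0.  -43. -119.]
```

The fingertip is at 56.8 mm and firmly resisted, so the lever is flat. I back off upwards and clear the view.

Request:
carry_out([
  [0, 0, -0.006, 0, 0, 0],
  [0, 0, -0.04, 0, 0, 0],
  [0, 0, -0.09, 0, 0, 0],
  [0.03, 0, -0.14, 0, 0, 0],
  [0.08, 0, -0.14, 0, 0, 0],
  [0.12, 0, -0.14, 0, 0, 0],
  [0.12, 0, -0.14, 0, 0, 0],
])

```text
clock: 6.48
tool_pos: [0.3989, -0.1197, 0.1936]
orientation: [179.9, 0.0, 153.5]
force: [1.1, -0.5, -0.2]
opening: 0.0004
gripper_force: 0.0
```

```bash
python3 st.py; python3 - <<'E'
from h import *
f=lambda i:cv2.resize(cv2.convertScaleAbs(i,alpha=1.6),(400,400),interpolation=cv2.INTER_CUBIC)
cv2.imwrite('pics/z5.png',cv2.hconcat([f(snap('top','t5.png')[135:265,310:440,::-1]),f(snap('side','s5.png')[190:320,290:420,::-1])]))
E
```

```text
6.475 [ 0.39894978 -0.11974613  0.19360205] [1.79942372e+02 1.28454013e-02 1.53518963e+02] mould [-1.854e-01  1.000e-04  1.936e-01] f [ 1.1 -0.5 -0.2] 0.0003955979306803195 [  11.   -3.  -33.   -0.  -61. -127.]
```

View pics/z5.png

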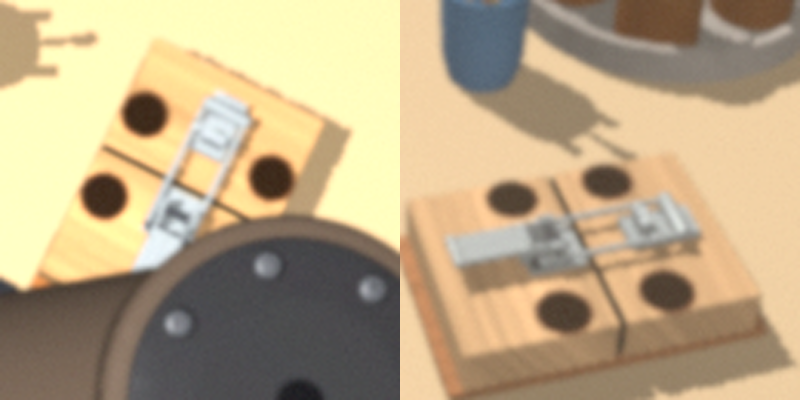

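The lever lies flat towards -x, with its end at about (455,250) in the right half. The loop is hooked over the keeper and the parting gap has narrowed. I'll check the lever end position, then hand in.

```bash
python3 - <<'E'
from st import *
o,d=ray('side',290+55/3.077,190+250/3.077);n=np.array([-s,c,0]);p=mf(o+d*(n@(np.r_[C,0]-o))/(n@d))
print(p)
if abs(p[2]-.055)<.006: print(workorder.close_job())
E
```

```text
[-0.0819  0.      0.0551]
the job is handed in; nothing more can be done
None
```

The wide cone mould is shut: its loop is hooked over the keeper and its lever lies flat (end measured at x -82, z 55 mm), holding by itself with the robot clear; the arm stayed away from the narrow mould and the cup, and I handed the job in at about 6.6 s.

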